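Find the crowned sample that fits the radius gauge

TASK

One of the four rounded wooden samples on the rack has just the curve of the hollow underside of the radius gauge. Touch the gauge across the tops of the samples to find the one on which it neither rocks on the crown nor bridges on its two feet, and leave it standing upright on that sample, fully seated and let go. Leave the sanding block, the screw tub and the slat offcut where they are.

Things in the scene. Friction and masses are not known exactly. Their poses are not given: they have to be found in the camera images.
- gauge: radius gauge: grey plate 64 mm wide (its y), 30 mm thick (its x), underside hollowed between two flat feet 3 mm wide, with a black upright stem 30 mm (y) by 26 mm (x) from the plate's top, 34 mm, to 100 mm above the feet. Loose, about 0.2 kg, stands on its feet on the bench. Origin midway between the feet at their underside, z up the stem. The same either way round
- gauge_hollow (a point): the middle, highest point of the gauge's hollow underside, 10.3 mm above the feet. The hollow is a circular arc of 46 mm radius with a chord of 58 mm along the gauge's y; the arc's axis runs along the gauge's x
- gauge_stem (a point): on the axis of the gauge's stem, 75 mm above the feet: a good place to grip (30 mm across along the gauge's y)
- rack: fixed wooden board 130 mm (x) by 385 mm (y), its top 24 mm above the bench, with two battens along its y (to 38 mm). Origin at the centre of its underside. Four fixed wooden samples stand on it in a row along its y, 95 mm apart: blocks 64 mm wide (rack's y) by 79 mm long (rack's x), top rounded to a crown whose arc's axis runs along the rack's x, centred over the bay
- bay_0 (a point): centre of the bay at the -y end of the rack, on the board's top, under the middle of the sample there. Of the four samples one has the gauge's 46 mm radius; one is sharper (36 mm: the gauge rocks on its crown), two are flatter (60 and 90 mm: the gauge bridges on its feet, 2.8 or 5.5 mm clear of the crown)
- bay_1 (a point): the same for the bay second from the -y end. Which sample stands in which bay changes from time to time
- bay_2 (a point): the same for the bay third from the -y end. The samples are bedded at different heights, crowns 74 to 95 mm above the bench, so height alone does not tell their radius
- bay_3 (a point): the same for the bay at the +y end. Note that a window post rises from the ledge behind the bench at about x 0.45, y -0.42, between the arm's start and the work: draw the hand in before swinging past it
- sanding_block: bystander: cork sanding block 63x106x35 mm, origin under its centre; leave it alone
- screw_tub: bystander: white tub with a lid, 61 mm across, 54 mm tall, origin under its centre; leave it alone
- offcut: bystander: slat offcut 42x120x8 mm, origin under its centre; leave it alone
Things that resemble listed ones, but are neither listed nor needed, are in the scene too. Of the things shaped like the gauge, the grey one is meant.

How it is judged:
By the outcome, as a careful person would: the job done as asked, in the order asked, and still so for the second after the job is handed in, with the robot touching nothing.
It also fails if it takes over 59 s, if anything falls off the work surface, if the arm or the gripper's body presses on something with over 40 N, if the wrist force passes 120 N, or if a joint passes its speed limit or range.

ROBOT

A 6-joint arm with a two-finger parallel gripper is mounted at the origin on the work surface; the furniture and walls round the work are solid. World frame = base frame: x ahead of the robot, y to its left, z up, the work surface at z = 0. Lengths are in m, angles in rad, forces in N, time in s.
With the tool pointing down it reaches from about 0.35 to 0.775 m from the base axis. Payload 5.5 kg.
Tool frame: the origin (TCP) lies at the very end of the fingers, on their centre line; the grasp point (between the pads) lies arm.hold_point_z behind it (arm.hold_point_z is the distance from the TCP to the grasp point, in m); z points along the fingers, y is the line along which they close (so a half turn about z gives the same grasp; the last joint's range is limited). The gripper opens to 85 mm and grips with 20 to 120 N. Pads are 22 mm wide; open, the fingers measure 114 mm over their backs; the gripper's body (76 mm by 85 mm) begins 54 mm behind the grasp point. The pads swing forward as they close: fully open they stand 13 mm farther back than shut.
Start: joints at [1.187, 0.313, 0.046, 1.304, 0, 1.431], TCP at [0.139, 0.558, 0.231] pointing down, gripper open.
Joint ranges: [-2.76, 2.76], [-0.86, 1.69], [-1.03, 1.26], [-2.2, 2.34], [-1.47, 1.5], [-3.14, 3.14]. Speed limits (rad/s): [2.57, 2.57, 3.14, 3.14, 3.14, 3.14].

INTERFACE

Orientations are given as a unit quaternion [w, x, y, z].
In Python, from station import telemetry, optics, order, arm gives the robot as it stands. The module is installed in compiled form; this text tells all that it offers.
- The arm moves only by the tool apply_moves, never from a script. Its arguments are lists of equal length, an entry for each row: "grip": the opening, from -1 (shut) to 1 (fully open); "travel": the shift along the world's x, y, z in units of 30 mm (1.0 is 30 mm), a list of three; "twist": the turn about the world's z in units of 6 degrees (1.0 is 6 degrees). A call has 1 to 5 rows; each row is the pose to reach, as a shift and turn from the pose commanded when the call began; what a row does not reach only later rows make up. A row lasts 1/10 s, in which the tool goes at most 50 mm and 8.59 degrees, less where a joint would pass 70% of its speed; a pose out of reach is approached as far as the arm can. A call with a gripper value outside its range is refused whole. The fingers move at their own pace and stop on an object; the grip force is fixed at half the most. Time passes only in rows, so rows that repeat a pose let the fingers close. It gives the time, the measured TCP pose, the force, the opening and the grip force at its end, in the units of the state.
- telemetry.sense(): the state, without advancing time (a new reading comes with each control period).
- optics.capture(name): name is "scene" or "top" or "wrist"; returns (picture, depth): 480x640x3 uint8, red, green, blue; 480x640 float32, m along the optical axis (not along the pixel's ray), 0 where there is no reading.
- optics.camera_params(name): a dict with "fovy" (degrees; the focal length in pixels is half the picture's height over the tangent of half this angle, whatever the lens; pixels are square), "cx", "cy" (the principal point, pixels), "world_to_cam" (4x4, takes a point from world to camera coordinates); the wrist camera has in their place "T_tool_cam" (4x4, takes a point from camera to tool coordinates, whose origin is the TCP and whose axes are the flange's). Camera axes: x right, y up, looking along -z (the intrinsics and any distortion apply to the point x, -y, -z); pixel columns grow to the right and rows downward; lengths in m; the calibration is good to about 2 mm. A picture is of the moment at which its call begins: read the wrist's pose just before it. camera_params takes no time and is no camera call.
- order.job_done(): hands the job in; it is judged then, once.
The state is a dict: "time_s": time; "q": joint angles; "qd": joint speeds; "joint_efforts": joint torques, N m; "ee_pos": TCP position; "tcp_rot": TCP orientation; "ft_force": force on the tool from outside, world axes, zero at the start; "moment": the same for the moment, N m; "finger_gap": opening from 0.0 (shut) to 1.0 (fully open); "gripper_force": force on a finger pad.
Only numpy, scipy, OpenCV 4.12 (cv2) and the standard library are available. Lean on these libraries where they do the work, as an engineer would, in place of code of your own. Each camera call takes 0.05 s, during which the arm holds its last target. There are 200 camera calls.

## Working session

There is one attempt and no reset: what is moved stays moved. The work goes in short steps, Python scripts to look and compute and a tool call to move; the robot and the scene stay as the last step left them, time stands still between calls to the robot, and variables do not carry over. Pictures are saved under pics/ and viewed, at most 10 in all, crops included, and the job is handed in when it is done.

Besides the shell and the picture viewer there is one more tool, called after ">>>" by a JSON object that holds its "method" and its "body", one argument or row to a line. apply_moves: Moves the arm, as the interface text tells. Its arguments: {"type":"object","properties":{"grip":{"type":"array"},"travel":{"type":"array"},"twist":{"type":"array"}},"required":["grip","travel","twist"]}

```bash
mkdir -p pics; cat > h.py <<'E'
import numpy as np,cv2
from station import telemetry,optics,order,arm
def cap(n):
    s=telemetry.sense(); p=optics.camera_params(n); im,d=optics.capture(n)
    return s,p,im,d
def save(im,f): cv2.imwrite('pics/'+f,cv2.cvtColor(im,cv2.COLOR_RGB2BGR))
def R(q):
    w,x,y,z=q
    from scipy.spatial.transform import Rotation as r
    return r.from_quat([x,y,z,w]).as_matrix()
def c2w(s,p):
    if 'world_to_cam' in p: return np.linalg.inv(np.array(p['world_to_cam']))
    T=np.eye(4);T[:3,:3]=R(s['tcp_rot']);T[:3,3]=s['ee_pos'];return T@np.array(p['T_tool_cam'])
def cloud(s,p,d):
    f=240/np.tan(np.radians(p['fovy'])/2)
    v,u=np.mgrid[:480,:640]
    P=np.stack([(u-p['cx'])/f*d,-(v-p['cy'])/f*d,-d,np.ones_like(d)],-1)
    return (P@c2w(s,p).T)[...,:3]
E
python3 - <<'E'
from h import *
print(telemetry.sense(),arm.hold_point_z)
for n in('scene','top'):
    s,p,im,d=cap(n);print({k:v for k,v in p.items()});save(im,n+'1.png');np.savez(n+'.npz',im=im,d=d,P=cloud(s,p,d))
print(optics.camera_params('wrist'))
E
```

```text
{'time_s': 0.0, 'q': array([ 1.18738090e+00,  3.13995655e-01,  4.49564363e-02,  1.30365221e+00,
       -1.84503357e-05,  1.43120073e+00]), 'qd': array([ 1.28924111e-03, -3.30901051e-04,  1.42699503e-03,  6.72427048e-05,
       -1.39244644e-03,  4.86778086e-04]), 'joint_efforts': array([ 6.48233745e-04, -4.80629897e+01,  2.98530114e+01,  1.93299836e-02,
        1.01165966e-06,  4.27676561e-08]), 'ee_pos': array([0.13861765, 0.55747912, 0.2304024 ]), 'tcp_rot': array([-2.36063194e-04,  1.21608105e-01,  9.92577741e-01, -9.17719033e-04]), 'ft_force': array([ 0.51003442,  0.01384861, -0.0199076 ]), 'moment': array([-0.02673346,  0.03434934,  0.0059168 ]), 'gripper_force': 0.0, 'finger_gap': 1.000249156743464} 0.0187
{'fovy': 56.84881723447436, 'cx': 322.07169606223226, 'cy': 248.6048476954936, 'world_to_cam': array([[ 0.87137892, -0.49054025, -0.00830903, -0.37277581],
       [ 0.28996611,  0.50127665,  0.81525541, -0.23663949],
       [-0.39575047, -0.71280571,  0.57904195, -1.00279226],
       [ 0.        ,  0.        ,  0.        ,  1.        ]])}
{'fovy': 50.766797640324626, 'cx': 315.0917750684337, 'cy': 244.6914227628517, 'world_to_cam': array([[ 2.35129528e-03, -9.99996627e-01, -1.10367940e-03,
         8.98031508e-02],
       [ 9.91120712e-01,  2.18369371e-03,  1.32947225e-01,
        -4.70782346e-01],
       [-1.32944367e-01, -1.40647770e-03,  9.91122504e-01,
        -1.16281013e+00],
       [ 0.00000000e+00,  0.00000000e+00,  0.00000000e+00,
         1.00000000e+00]])}
{'fovy': 71.39641406096644, 'cx': 315.7995731465996, 'cy': 236.45576104607602, 'T_tool_cam': array([[-5.65651770e-05,  9.45460396e-01,  3.25737065e-01,
         8.50910829e-02],
       [ 9.99999998e-01,  6.49702174e-05, -1.49248923e-05,
        -1.99493052e-04],
       [-3.52741025e-05,  3.25737064e-01, -9.45460398e-01,
        -1.43134831e-01],
       [ 0.00000000e+00,  0.00000000e+00,  0.00000000e+00,
         1.00000000e+00]])}
```

View pics/scene1.png

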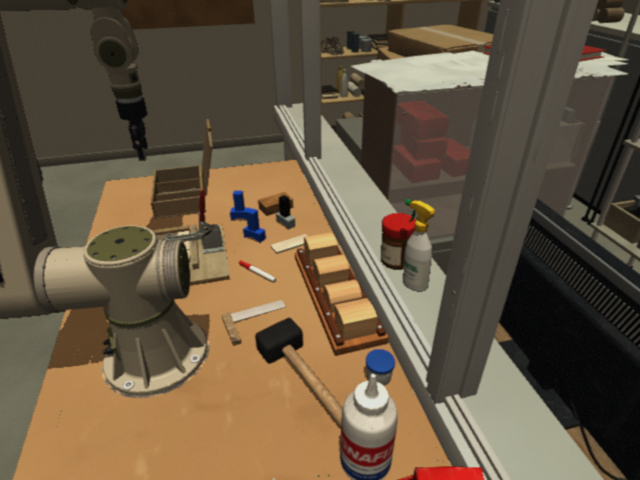

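View pics/top1.png

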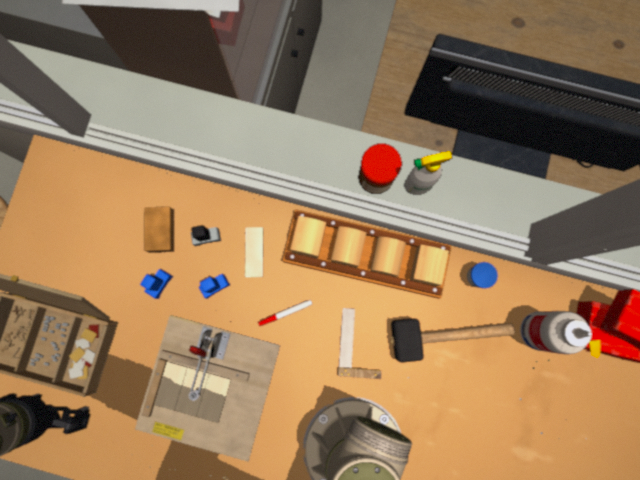

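```bash
python3 - <<'E'
from h import *
for n in('top','scene'):
    z=np.load(n+'.npz');P=z['P'];d=z['d'];im=z['im'].astype(int)
    x,y,Z=P[...,0],P[...,1],P[...,2]
    print(n,'bench z',np.median(Z[(d>0)&(abs(x-.45)<.05)&(abs(y-.1)<.03)]))
    # rack region
    if n=='top':
        for u,v in [(205,234),(199,232),(213,237),(307,237),(348,245),(389,255),(431,265),(293,213),(283,262),(450,247),(440,297),(330,210)]: print((u,v),P[v,u].round(4))
    m=(d>0)&(Z>.058)&(Z<.11)&(x>.45)&(x<.72)&(y<.22)&(y>-.28)
    k=cv2.connectedComponentsWithStats(m.astype(np.uint8))
    for i in range(1,k[0]):
        if k[2][i,4]>60:
            Q=P[k[1]==i]; c=Q.mean(0); r=cv2.minAreaRect(Q[:,:2].astype(np.float32)); print(k[2][i],c.round(4),Q[:,2].max().round(4),[np.round(a,4) for a in r])
E
```

```text
top bench z 0.07515950150424122
(205, 234) [0.485  0.3365 0.0997]
(199, 232) [0.4891 0.3495 0.102 ]
(213, 237) [0.4881 0.332  0.0338]
(307, 237) [0.4796 0.109  0.0934]
(348, 245) [0.4632 0.0165 0.0827]
(389, 255) [ 0.4412 -0.0764  0.0781]
(431, 265) [ 0.4182 -0.1695  0.0832]
(293, 213) [0.5527 0.1451 0.0008]
(283, 262) [ 0.4327  0.1684 -0.0017]
(450, 247) [ 0.4649 -0.2257  0.038 ]
(440, 297) [ 0.3486 -0.2022  0.0233]
(330, 210) [0.5544 0.0555 0.0296]
[  260   139   219   107 11531] [ 0.6079 -0.0377  0.0651] 0.11 [array([ 0.6307, -0.0399]), array([0.5459, 0.1986]), np.float64(75.0346)]
[291 216  35  36 946] [0.4865 0.1066 0.0891] 0.0994 [array([0.4853, 0.1062]), array([0.0641, 0.0807]), np.float64(76.8855)]
[334 226  33  26 651] [0.4762 0.0126 0.0801] 0.0894 [array([0.4731, 0.0117]), array([0.064 , 0.0602]), np.float64(77.4723)]
[377 237  29  16 350] [ 0.4657 -0.0804  0.0702] 0.0822 [array([ 0.4657, -0.0837]), array([0.0631, 0.0339]), np.float64(84.105)]
[418 245  31   8 131] [ 0.4557 -0.1684  0.0802] 0.0877 [array([ 0.4572, -0.1781]), array([0.0653, 0.0151]), np.float64(88.9745)]
scene bench z 0.06497797018386026
[ 336  208  110  132 5378] [ 0.5796 -0.0887  0.0679] 0.1099 [array([ 0.6281, -0.0409]), array([0.5457, 0.1989]), np.float64(75.0033)]
[306 232  32  24 505] [0.4836 0.0884 0.0825] 0.0949 [array([0.484 , 0.1021]), array([0.0689, 0.075 ]), np.float64(77.2738)]
[324 254  26  21 334] [ 0.4734 -0.0048  0.0766] 0.0857 [array([0.4732, 0.0045]), array([0.0646, 0.0526]), np.float64(78.7499)]
[344 280  18  17 175] [ 0.4631 -0.0958  0.0693] 0.0764 [array([ 0.4627, -0.0896]), array([0.0558, 0.0305]), np.float64(78.7425)]
```

```bash
python3 - <<'E'
from h import *
from scipy.optimize import least_squares
for yaw in (-13.,-12.4):
  a=np.radians(yaw);ex=np.array([np.cos(a),np.sin(a)]);ey=np.array([-np.sin(a),np.cos(a)])
  for n in('top','scene'):
    P=np.load(n+'.npz')['P'].reshape(-1,3);
    for i,c in enumerate([(.4182,-.1695),(.4412,-.0764),(.4632,.0165),(.4796,.109)]):
        D=P[:,:2]-c;u=D@ey;w=D@ex
        m=(abs(w)<.036)&(abs(u)<.036)&(P[:,2]>.058)&(P[:,2]<.11)
        U,Z=u[m],P[m,2]
        def f(p):
            r=p[2]; t=np.clip(U-p[0],-.03,.03)
            return Z-(p[1]-r+np.sqrt(r*r-t*t))
        s=least_squares(f,[0,.085,.05],loss='soft_l1',f_scale=.001,bounds=([-.01,.06,.031],[.01,.12,.2]))
        m2=(abs(u)<.033)&(P[:,2]>.055)&(P[:,2]<.11)&(abs(w)<.055)
        W=w[m2]
        print(yaw,n,i,m.sum(),'u0,z0,R mm',(s.x*1e3).round(1),'rms',(np.median(abs(f(s.x)))*1e3).round(2),'w range',np.percentile(W,[1,99]).round(3),'ctr',(np.array(c)+ey*s.x[0]).round(4))
E
python3 - <<'E'
import cv2
a=cv2.imread('pics/top1.png')[195:305,130:460]
cv2.imwrite('pics/c1.png',cv2.resize(a,None,fx=2.4,fy=2.4,interpolation=3))
E
```

```text
-13.0 top 0 948 u0,z0,R mm [-1.7 83.8 81.2] rms 1.58 w range [-0.037  0.042] ctr [ 0.4178 -0.1711]
-13.0 top 1 807 u0,z0,R mm [-2.2 74.7 36.1] rms 1.45 w range [-0.038  0.04 ] ctr [ 0.4407 -0.0786]
-13.0 top 2 878 u0,z0,R mm [-2.3 84.4 43.8] rms 1.39 w range [-0.039  0.039] ctr [0.4627 0.0142]
-13.0 top 3 912 u0,z0,R mm [-1.3 92.3 57.9] rms 1.52 w range [-0.034  0.045] ctr [0.4793 0.1077]
-13.0 scene 0 782 u0,z0,R mm [-3.4 83.7 56.8] rms 1.45 w range [-0.039  0.04 ] ctr [ 0.4174 -0.1728]
-13.0 scene 1 487 u0,z0,R mm [-3.4 73.8 37.6] rms 1.08 w range [-0.04   0.038] ctr [ 0.4404 -0.0797]
-13.0 scene 2 441 u0,z0,R mm [-4.7 83.6 40.2] rms 1.25 w range [-0.041  0.038] ctr [0.4621 0.0119]
-13.0 scene 3 496 u0,z0,R mm [-4.3 92.1 35.2] rms 2.62 w range [-0.036  0.042] ctr [0.4786 0.1048]
-12.4 top 0 950 u0,z0,R mm [-1.7 83.8 80.8] rms 1.59 w range [-0.037  0.041] ctr [ 0.4178 -0.1712]
-12.4 top 1 809 u0,z0,R mm [-2.2 74.7 36.2] rms 1.42 w range [-0.038  0.04 ] ctr [ 0.4407 -0.0786]
-12.4 top 2 877 u0,z0,R mm [-2.3 84.4 44. ] rms 1.39 w range [-0.039  0.04 ] ctr [0.4627 0.0142]
-12.4 top 3 913 u0,z0,R mm [-1.4 92.3 58. ] rms 1.54 w range [-0.034  0.045] ctr [0.4793 0.1077]
-12.4 scene 0 785 u0,z0,R mm [-3.3 83.7 56.2] rms 1.45 w range [-0.039  0.039] ctr [ 0.4175 -0.1727]
-12.4 scene 1 486 u0,z0,R mm [-3.4 73.8 37.6] rms 1.05 w range [-0.041  0.038] ctr [ 0.4405 -0.0797]
-12.4 scene 2 439 u0,z0,R mm [-4.7 83.6 40.3] rms 1.24 w range [-0.041  0.037] ctr [0.4622 0.012 ]
-12.4 scene 3 496 u0,z0,R mm [-4.6 92.1 35. ] rms 2.54 w range [-0.036  0.042] ctr [0.4786 0.1046]
```

View pics/c1.png

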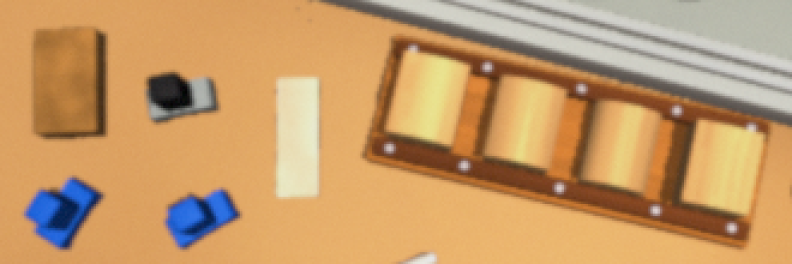

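```bash
python3 - <<'E'
from h import *
for n in('top','scene'):
    P=np.load(n+'.npz')['P'];x,y,z=P[...,0],P[...,1],P[...,2]
    g={}
    for i in range(0,14):
        print(n,'x%.2f'%(i*.05),[int(1000*np.percentile(q,98)) if len(q:=z[(abs(x-i*.05)<.025)&(abs(y-j*.05-.2)<.025)&(z<.6)])>3 else -1 for j in range(12)])
P=np.load('top.npz')['P'];x,y,z=P[...,0],P[...,1],P[...,2]
m=(abs(x-.487)<.06)&(abs(y-.335)<.06)
q=P[m&(z>.02)&(z<.05)];print('plate',cv2.minAreaRect(q[:,:2].astype('f')),len(q),np.median(q[:,2]))
q=P[m&(z>.085)];print('stem',cv2.minAreaRect(q[:,:2].astype('f')),q.mean(0),len(q),np.median(q[:,2]))
E
```

```text
top x0.00 [4, 19, 19, 19, 16, 5, 5, 5, 5, 5, 5, 5]
top x0.05 [17, 20, 27, 26, 20, 21, 19, 5, 5, 5, 6, -1]
top x0.10 [19, 20, 31, 63, 30, 38, 349, 465, 5, 5, 5, 4]
top x0.15 [19, 37, 36, 76, 31, 39, 515, 478, 338, 66, 65, 65]
top x0.20 [19, 35, 69, 129, 39, 39, 5, 447, 65, 49, 17, 60]
top x0.25 [19, 19, 199, 203, 20, 21, 6, 64, 64, 49, 18, 49]
top x0.30 [18, 5, 6, 19, 19, 18, 5, 170, 138, 92, 64, 50]
top x0.35 [5, 5, 101, 102, 5, 102, 34, 234, 235, 247, 227, 178]
top x0.40 [10, 12, 101, 102, 5, 102, 5, 5, 5, 247, 234, 5]
top x0.45 [10, 12, 5, 20, 8, 39, 38, 6, 6, 6, 5, 6]
top x0.50 [10, 12, 35, 102, 35, 40, 40, 5, 5, 5, 5, 5]
top x0.55 [5, 5, 5, 4, 5, 40, 40, 5, 6, 6, 5, 5]
top x0.60 [79, 77, 62, 5, 5, 6, 5, 6, 5, 6, 6, 5]
top x0.65 [80, 80, 81, 80, 79, 64, 61, 5, 5, 6, 6, 5]
scene x0.00 [-1, -1, -1, -1, -1, -1, -1, -1, 3, 2, 1, 4]
scene x0.05 [-1, -1, -1, -1, -1, -1, -1, -1, 2, 3, 2, 2]
scene x0.10 [-1, -1, -1, 72, 29, 36, 594, 594, 46, 3, 2, 3]
scene x0.15 [17, 36, 35, 77, 28, 37, 595, 595, 311, 63, 63, 62]
scene x0.20 [17, 33, 149, 135, 36, 37, 2, 591, 580, 48, -1, 47]
scene x0.25 [16, 17, 195, 200, -1, 17, 2, 62, 59, 47, 15, 47]
scene x0.30 [15, 3, 2, 16, 16, 15, 2, 187, 138, 110, 62, 46]
scene x0.35 [1, 3, 99, 99, 2, 100, 33, 232, 232, 244, 224, 187]
scene x0.40 [8, 9, 98, 98, 2, 100, -1, 2, 3, 242, 232, 233]
scene x0.45 [9, 10, 2, 86, 20, 37, 35, 2, 3, 3, 3, 2]
scene x0.50 [9, 10, 32, 100, 29, 37, 37, 2, 3, 2, 3, 3]
scene x0.55 [-1, 2, 2, 2, 2, 37, 37, 3, 3, 2, 2, 4]
scene x0.60 [77, 76, 60, 2, 2, 2, 2, 3, 2, 3, 2, 2]
scene x0.65 [77, 77, 77, 77, 77, 70, 60, 3, 1, 2, 2, 2]
plate ((0.4920390546321869, 0.3518027067184448), (0.03039240837097168, 0.06428384780883789), 12.115546226501465) 208 0.03417434060847868
stem ((0.49213746190071106, 0.35181400179862976), (0.02667429856956005, 0.030241888016462326), 9.214561462402344) [0.49110199 0.35071363 0.0987487 ] 169 0.09952994661993264
```

>>> {"method": "apply_moves", "body": {
  "grip": [1, 1, 1, 1, 1],
  "travel": [
    [0, 0, 1.6],
    [0, 0, 3.2],
    [0, 0, 3.6],
    [1.3, -0.8, 3.6],
    [2.6, -1.5, 3.6]
  ],
  "twist": [0, 0, 0, 1, 2]
}}

```text
time_s: 0.6
ee_pos: [0.2167, 0.5131, 0.3397]
tcp_rot: [0.0, 0.013, 1.0, 0.0]
ft_force: [0.1, 0.2, 0.1]
finger_gap: 1.001
gripper_force: 0.0
```

>>> {"method": "apply_moves", "body": {
  "grip": [1, 1, 1, 1, 1],
  "travel": [
    [1.3, -0.8, 0],
    [2.6, -1.5, 0],
    [3.9, -2.3, 0],
    [5.2, -3.0, 0],
    [6.5, -3.8, 0]
  ],
  "twist": [1, 2, 2.3, 2.3, 2.3]
}}

```text
time_s: 1.1
ee_pos: [0.4131, 0.3979, 0.3389]
tcp_rot: [-0.0, -0.103, 0.995, -0.0]
ft_force: [-0.0, -0.6, 0.1]
finger_gap: 1.002
gripper_force: 0.0
```

```bash
cat > g.py <<'E'
from h import *
s,p,im,d=cap('wrist');P=cloud(s,p,d);print(s['ee_pos'],s['tcp_rot'])
x,y,z=P[...,0],P[...,1],P[...,2]
print('bench',np.median(z[(d>0)&(abs(x-.45)<.02)&(abs(y-.40)<.02)]))
m=(abs(x-.49)<.06)&(abs(y-.35)<.06)
for nm,q in(('plate',P[m&(z>.02)&(z<.05)]),('stem',P[m&(z>.088)&(z<.12)])):
    print(nm,len(q),cv2.minAreaRect(q[:,:2].astype('f')),np.median(q[:,2]))
q=P[m&(z>.028)&(z<.040)];print(cv2.minAreaRect(q[:,:2].astype('f')))
import sys
save(im,sys.argv[1])
E
python3 g.py w1.png
```

```text
[0.41311509 0.39793642 0.33890225] [-3.01872081e-04 -1.03158199e-01  9.94664915e-01 -4.46171840e-05]
bench 0.0004475695602325358
plate 664 ((0.48897549510002136, 0.35094839334487915), (0.03037344105541706, 0.06398091465234756), 11.649321556091309) 0.0340758226630723
stem 530 ((0.4886730909347534, 0.35073527693748474), (0.025046605616807938, 0.030266785994172096), 11.883532524108887) 0.0997988605922224
((0.48903149366378784, 0.3509160578250885), (0.030276916921138763, 0.06389496475458145), 11.649321556091309)
```

View pics/w1.png

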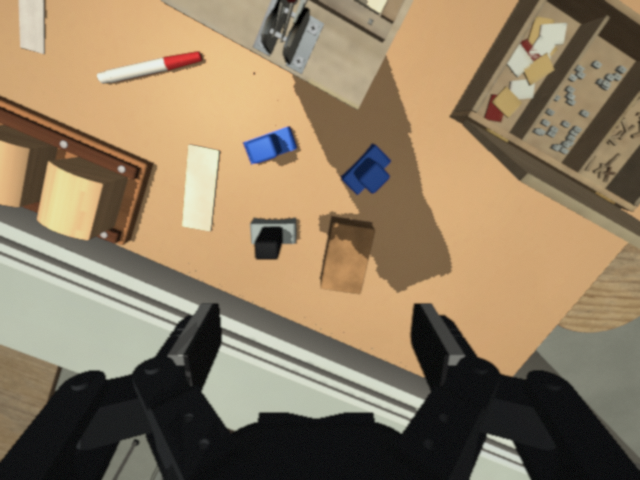

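>>> {"method": "apply_moves", "body": {
  "grip": [1, 1, 1, 1, 1],
  "travel": [
    [1.3, -0.8, 0],
    [2.53, -1.57, -0.5],
    [2.53, -1.57, -2],
    [2.53, -1.57, -3.5],
    [2.53, -1.57, -4]
  ],
  "twist": [0, 0, 0, 0, 0]
}}

```text
time_s: 1.65
ee_pos: [0.4852, 0.35, 0.2133]
tcp_rot: [-0.004, -0.102, 0.995, -0.002]
ft_force: [-0.3, 0.4, -0.1]
finger_gap: 0.999
gripper_force: 0.0
```

```bash
python3 g.py w2.png
```

```text
[0.48523346 0.34999457 0.21327793] [-0.00430499 -0.10241568  0.99473098 -0.0016656 ]
bench 0.28182330423055063
plate 1232 ((0.4892570674419403, 0.35077857971191406), (0.03060821257531643, 0.06401999294757843), 11.680803298950195) 0.03415897820811431
stem 1174 ((0.4888518452644348, 0.35093769431114197), (0.025508007034659386, 0.02997470088303089), 11.495562553405762) 0.099953819383137
((0.48927271366119385, 0.35078179836273193), (0.030576279386878014, 0.06401999294757843), 11.680803298950195)
```

>>> {"method": "apply_moves", "body": {
  "grip": [1, 1, 1, 1, 1],
  "travel": [
    [0, 0, -1.3],
    [0, 0, -2.6],
    [0, 0, -3.8],
    [0, 0, -5.0],
    [0, 0, -5.4]
  ],
  "twist": [0, 0, 0, 0, 0]
}}

```text
time_s: 2.2
ee_pos: [0.4854, 0.351, 0.0541]
tcp_rot: [-0.003, -0.103, 0.995, -0.001]
ft_force: [0.2, -0.3, 0.4]
finger_gap: 1.002
gripper_force: 0.0
```

>>> {"method": "apply_moves", "body": {
  "grip": [1, -1, -1, -1, -1],
  "travel": [
    [0, 0, 0],
    [0, 0, 0],
    [0, 0, 0],
    [0, 0, 0],
    [0, 0, 0]
  ],
  "twist": [0, 0, 0, 0, 0]
}}

```text
time_s: 2.7
ee_pos: [0.4886, 0.3523, 0.0588]
tcp_rot: [0.001, -0.103, 0.995, 0.0]
ft_force: [0.2, -0.9, 8.1]
finger_gap: 0.345
gripper_force: 60.6
```

>>> {"method": "apply_moves", "body": {
  "grip": [-1, -1, -1, -1, -1],
  "travel": [
    [0, 0, 0],
    [0, 0, 0],
    [0, 0, 0],
    [0, 0, 0],
    [0, 0, 0]
  ],
  "twist": [0, 0, 0, 0, 0]
}}

```text
time_s: 3.2
ee_pos: [0.4886, 0.3523, 0.0588]
tcp_rot: [0.001, -0.103, 0.995, 0.001]
ft_force: [0.1, -1.0, 6.1]
finger_gap: 0.341
gripper_force: 59.8
```

>>> {"method": "apply_moves", "body": {
  "grip": [-1, -1, -1, -1, -1],
  "travel": [
    [0, 0, 0.7],
    [0, 0, 2],
    [0, 0, 3.4],
    [0, 0, 4.8],
    [0, 0, 6.2]
  ],
  "twist": [0, 0, 0, 0, 0]
}}

```text
time_s: 3.7
ee_pos: [0.4872, 0.3517, 0.2446]
tcp_rot: [-0.0, -0.103, 0.995, -0.0]
ft_force: [1.0, 0.5, -1.4]
finger_gap: 0.34
gripper_force: 59.6
```

>>> {"method": "apply_moves", "body": {
  "grip": [-1, -1, -1, -1, -1],
  "travel": [
    [-0.5, -1.2, 0.4],
    [-1, -2.5, 0.4],
    [-1.5, -3.8, 0.4],
    [-2, -5.1, 0.4],
    [-2.4, -6.4, 0.4]
  ],
  "twist": [-1, -2, -3, -4, -4.1]
}}

```text
time_s: 4.2
ee_pos: [0.4142, 0.1586, 0.2551]
tcp_rot: [-0.0, 0.112, 0.994, -0.0]
ft_force: [0.5, -0.8, -1.4]
finger_gap: 0.343
gripper_force: 59.9
```

>>> {"method": "apply_moves", "body": {
  "grip": [-1, -1, -1, -1, -1],
  "travel": [
    [0, -1.2, 0],
    [0, -2.5, 0],
    [0, -3.5, 0],
    [0, -3.5, 0],
    [0, -3.5, 0]
  ],
  "twist": [0, 0, 0, 0, 0]
}}

```text
time_s: 4.7
ee_pos: [0.4155, 0.0545, 0.2552]
tcp_rot: [-0.0, 0.112, 0.994, 0.0]
ft_force: [0.6, 0.1, -1.7]
finger_gap: 0.341
gripper_force: 60.4
```

```bash
cat > b.py <<'E'
from h import *
from scipy.optimize import least_squares
import sys
s,p,im,d=cap('wrist');Pi=cloud(s,p,d);print(s['ee_pos'],s['tcp_rot'],s['ft_force'],s['finger_gap'])
save(im,sys.argv[1]); P=Pi[d>0].reshape(-1,3)
C=np.array([(.418,-.171),(.4407,-.079),(.4627,.014),(.4793,.1077)])
for yaw in(-12.5,-13.3,-14.1):
  a=np.radians(yaw);ex=np.array([np.cos(a),np.sin(a)]);ey=np.array([-np.sin(a),np.cos(a)])
  for i,c in enumerate(C):
    D=P[:,:2]-c;u=D@ey;w=D@ex
    m=(abs(w)<.036)&(abs(u)<.036)&(P[:,2]>.058)&(P[:,2]<.11)
    if m.sum()<300: continue
    U,W,Z=u[m],w[m],P[m,2]
    def f(q):
        t=np.clip(U-q[0]-q[3]*W,-.031,.031);return Z-(q[1]-q[2]+np.sqrt(q[2]**2-t*t))
    r=least_squares(f,[0,.085,.05,0],loss='soft_l1',f_scale=.001,bounds=([-.01,.06,.032,-.2],[.01,.12,.2,.2]))
    m2=(abs(u)<.03)&(P[:,2]>.06)&(P[:,2]<.11)&(abs(w)<.06)
    lo,hi=np.percentile(w[m2],[1,99])
    print(yaw,i,m.sum(),'u0 z0 R',(r.x[:3]*1e3).round(1),'skew deg',np.degrees(r.x[3]).round(2),'res',(np.median(abs(f(r.x)))*1e3).round(2),'w',lo.round(4),hi.round(4),'ctr',(c+ey*r.x[0]+ex*(lo+hi)/2).round(4))
E
python3 b.py w3.png
```

```text
[0.41546443 0.05446363 0.25521593] [-1.83406014e-04  1.12251674e-01  9.93679758e-01  2.57825104e-04] [ 0.62790566  0.11353014 -1.68083751] 0.341173547213548
-12.5 0 4623 u0 z0 R [-1.6 84.6 68.8] skew deg -0.77 res 0.71 w -0.0395 0.0392 ctr [ 0.4175 -0.1725]
-12.5 1 3433 u0 z0 R [-1.7 75.  36.1] skew deg -0.55 res 0.47 w -0.0408 0.0375 ctr [ 0.4387 -0.0803]
-12.5 2 739 u0 z0 R [-2.3 84.5 45.1] skew deg -0.5 res 0.44 w -0.0415 -0.0206 ctr [0.4319 0.0184]
-12.5 3 3008 u0 z0 R [-1.8 92.4 56.4] skew deg 1.04 res 0.54 w -0.0365 0.0414 ctr [0.4813 0.1054]
-13.3 0 4617 u0 z0 R [-1.6 84.6 68.9] skew deg 0.03 res 0.71 w -0.0394 0.039 ctr [ 0.4174 -0.1725]
-13.3 1 3431 u0 z0 R [-1.7 75.  36.1] skew deg 0.26 res 0.47 w -0.0407 0.0375 ctr [ 0.4388 -0.0803]
-13.3 2 740 u0 z0 R [-2.3 84.5 45.1] skew deg 0.3 res 0.43 w -0.0414 -0.0206 ctr [0.432  0.0189]
-13.3 3 3033 u0 z0 R [-1.3 92.4 55.3] skew deg 0.58 res 0.53 w -0.0365 0.0412 ctr [0.4813 0.1059]
-14.1 0 4621 u0 z0 R [-1.6 84.6 68.8] skew deg 0.89 res 0.71 w -0.0396 0.0388 ctr [ 0.4172 -0.1724]
-14.1 1 3435 u0 z0 R [-1.7 75.  36.1] skew deg 1.06 res 0.47 w -0.0408 0.0375 ctr [ 0.4387 -0.0802]
-14.1 2 735 u0 z0 R [-2.3 84.5 45.1] skew deg 1.1 res 0.43 w -0.0416 -0.0213 ctr [0.4316 0.0194]
-14.1 3 3079 u0 z0 R [-0.9 92.4 54.3] skew deg 0.71 res 0.55 w -0.0367 0.041 ctr [0.4812 0.1063]
```

View pics/w3.png

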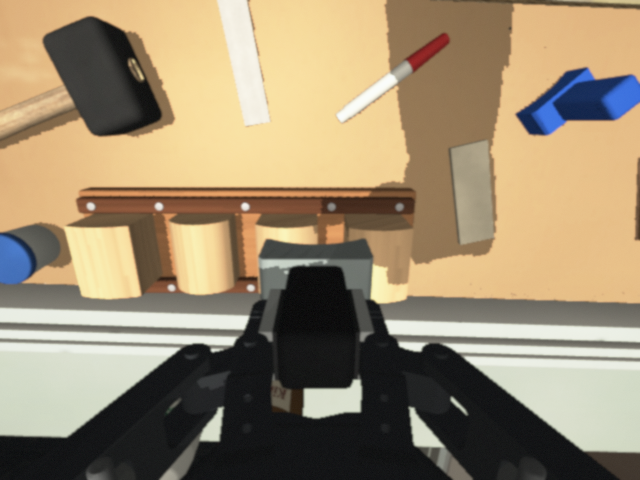

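>>> {"method": "apply_moves", "body": {
  "grip": [-1, -1, -1, -1, -1],
  "travel": [
    [1, -1, 0],
    [1.48, -1.4, 0],
    [1.48, -1.4, -1.2],
    [1.48, -1.4, -2.4],
    [1.48, -1.4, -3]
  ],
  "twist": [0, 0, 0, 0, 0]
}}

```text
time_s: 5.25
ee_pos: [0.4585, 0.0142, 0.1622]
tcp_rot: [-0.002, 0.111, 0.994, 0.0]
ft_force: [-1.3, 0.6, -0.8]
finger_gap: 0.344
gripper_force: 60.5
```

```bash
python3 b.py w4.png | grep -e '-13.3' -e '\['|head -8
```

```text
[0.45852226 0.01415741 0.16222368] [-2.31817531e-03  1.10530708e-01  9.93869961e-01  2.98464069e-04] [-1.27771248  0.61564948 -0.80948005] 0.3436526025768124
-12.5 0 9855 u0 z0 R [-1.4 84.7 65.3] skew deg -0.58 res 0.76 w -0.0393 0.0391 ctr [ 0.4176 -0.1723]
-12.5 1 6939 u0 z0 R [-1.6 75.  36. ] skew deg -0.59 res 0.43 w -0.0406 0.0375 ctr [ 0.4389 -0.0802]
-12.5 2 3421 u0 z0 R [-2.2 84.4 46. ] skew deg -0.75 res 0.43 w -0.0413 -0.0083 ctr [0.438  0.0172]
-12.5 3 9839 u0 z0 R [-2.5 92.7 53.9] skew deg 0.13 res 0.58 w -0.0363 0.0419 ctr [0.4815 0.1047]
-13.3 0 9837 u0 z0 R [-1.4 84.7 65.2] skew deg 0.2 res 0.76 w -0.0393 0.0389 ctr [ 0.4175 -0.1723]
-13.3 1 6942 u0 z0 R [-1.6 75.  36. ] skew deg 0.21 res 0.43 w -0.0406 0.0375 ctr [ 0.4388 -0.0802]
-13.3 2 3430 u0 z0 R [-2.2 84.4 46. ] skew deg 0.06 res 0.43 w -0.0412 -0.0083 ctr [0.4381 0.0175]
```

View pics/w4.png

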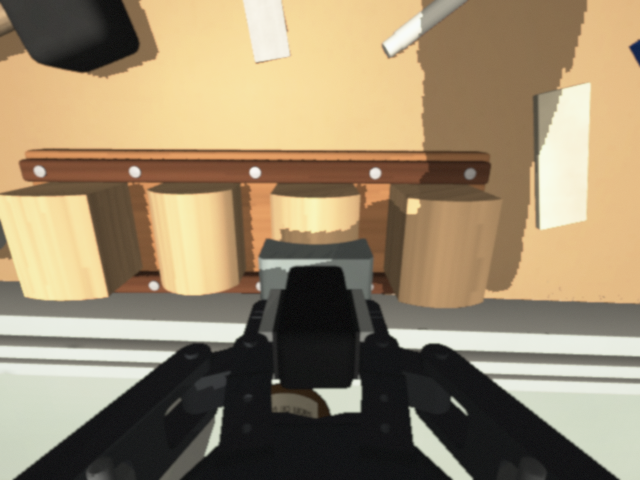

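>>> {"method": "apply_moves", "body": {
  "grip": [-1, -1, -1, -1],
  "travel": [
    [0, 0, -0.3],
    [0, 0, -0.6],
    [0, 0, -0.8],
    [0, 0, -0.8]
  ],
  "twist": [-0.05, -0.05, -0.05, -0.05]
}}

```text
time_s: 5.7
ee_pos: [0.46, 0.0131, 0.1411]
tcp_rot: [-0.0, 0.114, 0.994, 0.0]
ft_force: [-0.9, -1.1, -2.1]
finger_gap: 0.347
gripper_force: 60.5
```

>>> {"method": "apply_moves", "body": {
  "grip": [-1, -1, -1, -1, -1],
  "travel": [
    [0, 0, -0.06],
    [0, 0, -0.12],
    [0, 0, -0.18],
    [0, 0, -0.18],
    [0, 0, -0.18]
  ],
  "twist": [0, 0, 0, 0, 0]
}}

```text
time_s: 6.2
ee_pos: [0.4601, 0.0129, 0.136]
tcp_rot: [0.0, 0.114, 0.994, 0.0]
ft_force: [-0.1, -0.2, -2.5]
finger_gap: 0.34
gripper_force: 60.5
```

>>> {"method": "apply_moves", "body": {
  "grip": [-1, -1, -1, -1, -1],
  "travel": [
    [0, 0, -0.04],
    [0, 0, -0.08],
    [0, 0, -0.08],
    [0, 0, -0.08],
    [0, 0, -0.08]
  ],
  "twist": [0, 0, 0, 0, 0]
}}

```text
time_s: 6.7
ee_pos: [0.4601, 0.0129, 0.1335]
tcp_rot: [0.0, 0.114, 0.994, 0.0]
ft_force: [-1.1, -1.1, -1.7]
finger_gap: 0.344
gripper_force: 60.5
```

>>> {"method": "apply_moves", "body": {
  "grip": [-1, -1, -1, -1],
  "travel": [
    [0, 0, -0.04],
    [0, 0, -0.04],
    [0, 0, -0.04],
    [0, 0, -0.04]
  ],
  "twist": [0, 0, 0, 0]
}}

```text
time_s: 7.1
ee_pos: [0.4604, 0.013, 0.1326]
tcp_rot: [0.0, 0.114, 0.994, 0.0]
ft_force: [0.1, 0.2, 2.0]
finger_gap: 0.344
gripper_force: 60.7
```

>>> {"method": "apply_moves", "body": {
  "grip": [-1, -1, -1],
  "travel": [
    [0, 0, -0.04],
    [0, 0, -0.04],
    [0, 0, -0.04]
  ],
  "twist": [0, 0, 0]
}}

```text
time_s: 7.4
ee_pos: [0.4605, 0.013, 0.1325]
tcp_rot: [0.001, 0.114, 0.994, 0.0]
ft_force: [-2.5, 1.4, 10.6]
finger_gap: 0.349
gripper_force: 62.2
```

>>> {"method": "apply_moves", "body": {
  "grip": [0, 0.4, 1, 1, 1],
  "travel": [
    [0, 0, 0.04],
    [0, 0, 0.04],
    [0, 0, 0.04],
    [0, 0, 0.04],
    [0, 0, 0.04]
  ],
  "twist": [0, 0, 0, 0, 0]
}}

```text
time_s: 7.9
ee_pos: [0.46, 0.0129, 0.1321]
tcp_rot: [-0.0, 0.114, 0.994, 0.0]
ft_force: [-0.3, -0.1, 0.8]
finger_gap: 0.999
gripper_force: 0.0
```

>>> {"method": "apply_moves", "body": {
  "grip": [1, 1, 1, 1, 1],
  "travel": [
    [0, 0, 0],
    [0, 0, 0.8],
    [0, 0, 2],
    [0, 0, 3.4],
    [0, 0, 4.5]
  ],
  "twist": [0, 0, 0, 0, 0]
}}

```text
time_s: 8.4
ee_pos: [0.4603, 0.0129, 0.2695]
tcp_rot: [0.001, 0.114, 0.994, 0.0]
ft_force: [-0.4, -0.5, -0.3]
finger_gap: 0.996
gripper_force: 0.0
```

>>> {"method": "apply_moves", "body": {
  "grip": [1, 1, 1, 1],
  "travel": [
    [-0.7, 0, 0.4],
    [-1.5, 0, 0.4],
    [-2, 0, 0.4],
    [-2, 0, 0.4]
  ],
  "twist": [0, 0, 0, 0]
}}

```text
time_s: 8.8
ee_pos: [0.3985, 0.0131, 0.2793]
tcp_rot: [-0.0, 0.114, 0.993, 0.0]
ft_force: [0.5, 0.4, -0.4]
finger_gap: 0.997
gripper_force: 0.0
```

```bash
python3 - <<'E'
from h import *
s,p,im,d=cap('wrist');P=cloud(s,p,d);save(im,'w5.png');print(s['ee_pos'],s['ft_force'])
x,y,z=P[...,0],P[...,1],P[...,2]
m=(abs(x-.46)<.06)&(abs(y-.013)<.06)
for nm,a,b in(('plate',.098,.12),('stemtop',.16,.19)):
    q=P[m&(z>a)&(z<b)];print(nm,len(q),cv2.minAreaRect(q[:,:2].astype('f')),np.median(q[:,2]))
    A=np.c_[q[:,:2]-q[:,:2].mean(0),np.ones(len(q))];k=abs(q[:,2]-np.median(q[:,2]))<.004
    print('tilt deg',np.degrees(np.linalg.lstsq(A[k],q[k,2],rcond=None)[0][:2]).round(2))
E
```

```text
[0.39847469 0.01313424 0.27934168] [ 0.50942456  0.36501013 -0.40471022]
plate 1236 ((0.4604133665561676, 0.012381670996546745), (0.06395641714334488, 0.031133614480495453), 77.37664031982422) 0.10789959781632394
tilt deg [ 1.07 -0.32]
stemtop 1106 ((0.46018263697624207, 0.012971222400665283), (0.02934248559176922, 0.02645428664982319), 76.93843078613281) 0.17351963190474018
tilt deg [ 2.54 -0.87]
```

View pics/w5.png

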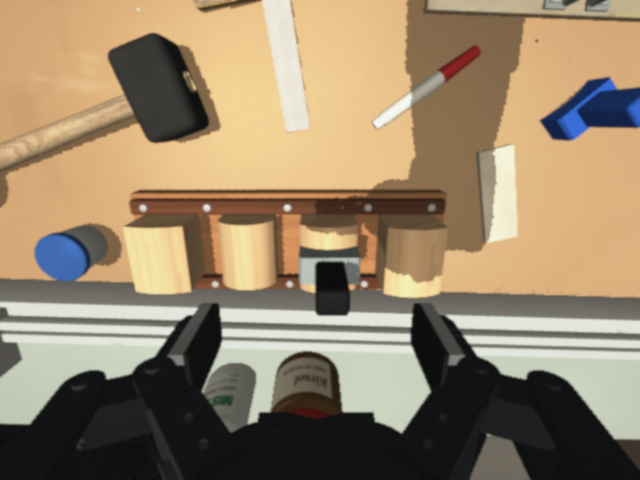

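```bash
python3 -c "
from station import order;print(order.job_done())"
```

```text
the job is handed in; nothing more can be done
None
```

The gauge is standing upright, seated and let go on the sample in bay_2, and the job is handed in after about 9 s of robot time. I picked that sample by fitting its curve from the camera depth (46.0 mm radius) and touched the gauge only there, not on the other three. The feet came to rest at 73.9 mm against 74.1 mm expected, so it neither rocks nor bridges.

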